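# Stow the third sample jar on the transport shelf

## Task

The lab is about to be moved: stow the white-capped amber jar that still stands on the worktop in the little transport shelf. The two jars already there leave too narrow a gap, so slide them apart to the two ends of the shelf without lifting or toppling them, set the third jar gently upright in the space between so that the three stand in one row, and then swing the wire gate fully up in front of them. Leave the other things on the worktop where they are.

Things in the scene. Friction and masses are not known exactly. Their poses are not given: they have to be found in the camera images.
- rack: Fixed grey steel shelf, 92 deep (x) x 190 mm long (y). Origin: on the worktop, below its middle; +x to its back, z up. Shelf surface at z = 75 mm, x -35 to +43 mm, 182 mm clear between end cheeks (inner faces y = +-91, tops z = 110). Guard rail at the back: 6 mm rod, axis x = 35, z = 97 mm. Jar axes belong at x = 0 (4 mm play to rail and closed gate); three jars leave 14 mm over in length
- gate (a joint): Wire gate along the front: a U of 8 mm rod pivoted at x = -36, z = 65 mm of the rack, axis along rack y; stiff, stays where left. 0 rad = closed: upright, crossbar 55 mm above the pivots, just in front of the jars. Grows as it folds forward (rack -x) and down: 1.57 = level, 2.3 = limit
- gate_tab (a point): Middle of the black pull tab on the middle of the gate's crossbar: 8 mm thick, 24 mm wide along rack y, 34 mm long pointing away from the pivots. This point is 74 mm from the pivot axis, 19 mm beyond the crossbar's axis (there a 13 mm thick, 30 mm long sleeve on the bar)
- jar_a: Amber jar with ribbed white screw cap, round, 56 mm across (cap 54 mm), 78 mm tall (cap from 60 mm up), about 0.2 kg; stands on the shelf, on the rack's +y side. Origin: centre of its underside, z up
- jar_b: The same kind of jar, stands on the shelf on the rack's -y side. Origin: centre of its underside, z up
- jar_c: The same kind of jar, stands loose on the worktop; the one to be stowed. Origin: centre of its underside, z up
- dropper: Bystander: slim dropper bottle, 34 mm across, 102 mm tall, on the worktop. Origin: centre of its underside
- caliper: Bystander: vernier caliper lying on the worktop between robot and shelf, 210 x 64 x 5 mm. Origin: centre of its underside, its length along its y
- petri_a: Bystander: clear open dish of small fragments, 66 mm across, 13 mm tall. Origin: centre of its underside
Mind the look-alikes: they are no part of the job. Leave any blue look-alike of the jar_b alone.

How it is judged:
On the way, in this order (a step that is already met when the one before it is completed fails the run):
1. the two standing jars are slid apart so that their axes are at least 113 mm apart (horizontal distance between jar_a and jar_b above 0.113 m), for 0.1 s.
2. the third jar stands on the shelf between them (z of jar_c in the frame of rack between 0.071 and 0.079 m and angle between jar_c's own z axis and vertical below 0.06 rad and y of jar_c in the frame of rack between -0.02 and 0.02 m and x of jar_c in the frame of rack between -0.03 and 0.03 m), for 0.1 s.
3. the gate is up (value of joint gate below 0.1 rad), for 0.1 s.
At the end, for the whole second after the job is handed in: All three jars stand at rest on the shelf, upright within 3.5 degrees, axes within 10 mm of the shelf's middle line (rack x); jar_c within 15 mm of the middle of its length, jar_a and jar_b over 45 mm out on the +y and -y sides; the gate is within 0.10 rad of closed (z of jar_a in the frame of rack between 0.071 and 0.079 m and x of jar_a in the frame of rack between -0.01 and 0.01 m and angle between each of jar_a, jar_b, jar_c's own z axis and vertical below 0.06 rad and linear speed of each of jar_a, jar_b, jar_c below 0.02 m/s and z of jar_b in the frame of rack between 0.071 and 0.079 m and x of jar_b in the frame of rack between -0.01 and 0.01 m and z of jar_c in the frame of rack between 0.071 and 0.079 m and x of jar_c in the frame of rack between -0.01 and 0.01 m and y of jar_c in the frame of rack between -0.015 and 0.015 m and y of jar_a in the frame of rack above 0.045 m and y of jar_b in the frame of rack below -0.045 m and value of joint gate below 0.1 rad); the robot touches nothing.
It fails at once if one of the two standing jars is lifted more than 15 mm off the shelf, falls off it or topples (z of any of jar_a, jar_b in the frame of rack above 0.09 m or z of any of jar_a, jar_b in the frame of rack below 0.06 m or angle between any of jar_a, jar_b's own z axis and vertical above 0.5 rad).
It fails at once if the third jar is toppled (angle between jar_c's own z axis and vertical above 0.8 rad).
It fails at once if a jar is banged or crushed against the shelf (over 60 N) (contact force between any of jar_a, jar_b, jar_c and rack above 60 N).
It fails at once if the dropper bottle, the caliper or the dish is shifted more than 30 mm (distance of any of dropper, caliper, petri_a from where it was at the start of the episode above 0.03 m).
It fails at once if the third jar is dropped onto the shelf (faster than 0.45 m/s within 30 mm above it) (linear speed of jar_c above 0.45 m/s and z of jar_c in the frame of rack between 0.065 and 0.105 m and x of jar_c in the frame of rack between -0.05 and 0.05 m and y of jar_c in the frame of rack between -0.09 and 0.09 m).
It also fails if it takes over 72 s, if anything falls off the work surface, if the arm or the gripper's body presses on something with over 40 N, if the wrist force passes 120 N, or if a joint passes its speed limit or range.

## Robot

A 6-joint arm with a two-finger parallel gripper is mounted at the origin on a cart in front of the work surface, level with it; the furniture and walls round the work are solid. World frame = base frame: x ahead of the robot, y to its left, z up, the work surface at z = 0. Lengths are in m, angles in rad, forces in N, time in s.
With the tool pointing down it reaches from about 0.275 to 0.825 m from the base axis. Payload 4.9 kg.
Tool frame: the origin (TCP) lies on the front face of the gripper's body, between the roots of the fingers; the fingertips stand 73 mm ahead of it and the grasp point (between the pads) lies 54 mm ahead of it; z points along the fingers, y is the line along which they close (so a half turn about z gives the same grasp; the last joint's range is limited). The gripper opens to 85 mm and grips with 20 to 120 N. Pads are 22 mm wide; open, the fingers measure 114 mm over their backs; the gripper's body (76 mm by 85 mm) begins 54 mm behind the grasp point. The pads swing forward as they close: fully open they stand 13 mm farther back than shut.
Start: joints at [1.124, 0.326, -0.193, 1.052, 0, 1.437], TCP at [0.169, 0.523, 0.304] pointing down, gripper open.
Joint ranges: [-2.65, 2.65], [-0.97, 1.79], [-1.3, 1.35], [-1.93, 2.1], [-1.47, 1.37], [-3.14, 3.14]. Speed limits (rad/s): [2.57, 2.57, 3.14, 3.14, 3.14, 3.14].

## Interface

Orientations are given as a rotation vector (axis times angle).
In Python, from station import robot gives the robot as it stands.
- The arm moves only by the tool drive_tool, never from a script. Its argument "steps" is a list that holds one entry, the list of rows, each a list of 7 numbers: the shift along the world's x, y, z in mm, then the turn, a rotation vector about the world's x, y, z in rad, then the finger opening in mm, from 0 to 85.4. In form: [[[dx, dy, dz, ax, ay, az, gripper], ...]]. A call has 1 to 5 rows; each row shifts and turns the commanded pose from where the row before left it; what a row does not reach is not made up. A row lasts 1/8 s, in which the tool goes at most 62.5 mm and 10.7 degrees, less where a joint would pass 70% of its speed; a pose out of reach is approached as far as the arm can. A call with a gripper value outside its range is refused whole. The fingers move at their own pace and stop on an object; the grip force is fixed at half the most. Time passes only in rows, so rows that do not move let the fingers close. It gives the time, the measured TCP pose, the force, the opening and the grip force at its end, in the units of the state.
- robot.get_obs(): the state, without advancing time (a new reading comes with each control period).
- robot.snapshot(name): name is "side" or "top"; returns a dict with "frame" (384x512x3 uint8, blue, green, red), "mtx" (3x3 intrinsics, pixels), "k1" (the pictures are not rectified: a ray, as slopes to the right and down, at radius r is drawn at 1 + k1 r^2 times it, then the intrinsics apply), "eye" and "orientation" of the camera in the world. Camera axes: x right, y up, looking along -z (the intrinsics and any distortion apply to the point x, -y, -z); pixel columns grow to the right and rows downward; lengths in m; the calibration is good to about 2 mm. A picture is of the moment at which its call begins. There is no depth.
- robot.sign_off(): hands the job in; it is judged then, once.
The state is a dict: "time_s": time; "joints": joint angles; "qvel": joint speeds; "tau": joint torques, N m; "position": TCP position; "orientation": TCP orientation; "contact_force": force on the tool from outside, world axes, zero at the start; "ft_torque": the same for the moment, N m; "opening": finger opening in m; "gripper_force": force on a finger pad.
Only numpy, scipy, OpenCV 4.12 (cv2) and the standard library are available. Lean on these libraries where they do the work, as an engineer would, in place of code of your own. Each camera call takes 0.05 s, during which the arm holds its last target. There are 200 camera calls.

## Working session

There is one attempt and no reset: what is moved stays moved. The work goes in short steps, Python scripts to look and compute and a tool call to move; the robot and the scene stay as the last step left them, time stands still between calls to the robot, and variables do not carry over. Pictures are saved under pics/ and viewed, at most 10 in all, crops included, and the job is handed in when it is done.

Besides the shell and the picture viewer there is one more tool, called after "Request:" as name(argument=value, ...), one argument or row to a line, values as JSON. drive_tool: Moves the arm, as the interface text tells. Its arguments: {"type":"object","properties":{"steps":{"type":"array","items":{"type":"array","items":{"type":"array","items":{"type":"number"}}}}},"required":["steps"]}

```bash
mkdir -p pics
cat > h.py <<'E'
import numpy as np, cv2
from scipy.spatial.transform import Rotation as R
from station import robot
def rot(o):
    o=np.array(o,float)
    return o if o.shape==(3,3) else (R.from_rotvec(o).as_matrix() if o.size==3 else R.from_quat(o).as_matrix())
def ray(s,u,v):
    K=np.array(s["mtx"]);d=np.array([(u-K[0,2])/K[0,0],(v-K[1,2])/K[1,1]]);p=d.copy()
    for _ in range(30): p=d/(1+s["k1"]*(p@p))
    return rot(s["orientation"])@np.array([p[0],-p[1],-1])
def at(s,u,v,z):
    e=np.array(s["eye"]);r=ray(s,u,v);return e+r*(z-e[2])/r[2]
def proj(s,P):
    K=np.array(s["mtx"]);c=rot(s["orientation"]).T@(np.array(P)-np.array(s["eye"]))
    p=np.array([c[0],-c[1]])/-c[2];p=p*(1+s["k1"]*(p@p));return K[0,0]*p[0]+K[0,2],K[1,1]*p[1]+K[1,2]
E
python3 - <<'E'
from h import *
import pickle
for n in("top","side"):
    s=robot.snapshot(n);pickle.dump(s,open(n+"0.pkl","wb"));print(n,s["mtx"],s["k1"],s["eye"],s["orientation"])
    cv2.imwrite(f"pics/{n}0.png",cv2.resize(s["frame"],(800,600),interpolation=cv2.INTER_CUBIC))
print(robot.get_obs())
E
```

```text
top [[417.43108582   0.         256.59961911]
 [  0.         417.43108582 188.36073916]
 [  0.           0.           1.        ]] -0.0790996798673586 [0.37962883 0.15288866 1.28943072] [ 0.09549083 -0.09264583 -1.59137212]
side [[464.47108419   0.         248.96210998]
 [  0.         464.47108419 188.9506401 ]
 [  0.           0.           1.        ]] -0.12597562833348283 [-0.16455649 -0.9164103   0.8193203 ] [ 1.04293198 -0.2930254  -0.5125346 ]
{'time_s': 0.1, 'joints': array([ 1.12379968e+00,  3.26882254e-01, -1.93482480e-01,  1.05201606e+00,
        2.33717035e-05,  1.43660493e+00]), 'qvel': array([-0.00087759, -0.00144439,  0.00274873, -0.00063327, -0.00109666,
        0.00017627]), 'tau': array([ 1.31540961e-03, -4.44239688e+01,  2.63038605e+01,  7.90256221e-03,
       -3.24900998e-05, -4.71335824e-06]), 'position': array([0.16905023, 0.52294163, 0.30317379]), 'orientation': array([-4.89278237e-01, -3.10277499e+00,  2.37364091e-03]), 'contact_force': array([ 0.10723039,  0.41076947, -0.61371469]), 'ft_torque': array([-0.02097592,  0.02016744, -0.02459759]), 'gripper_force': 0.0, 'opening': 0.08541992702665067}
```

View pics/top0.png

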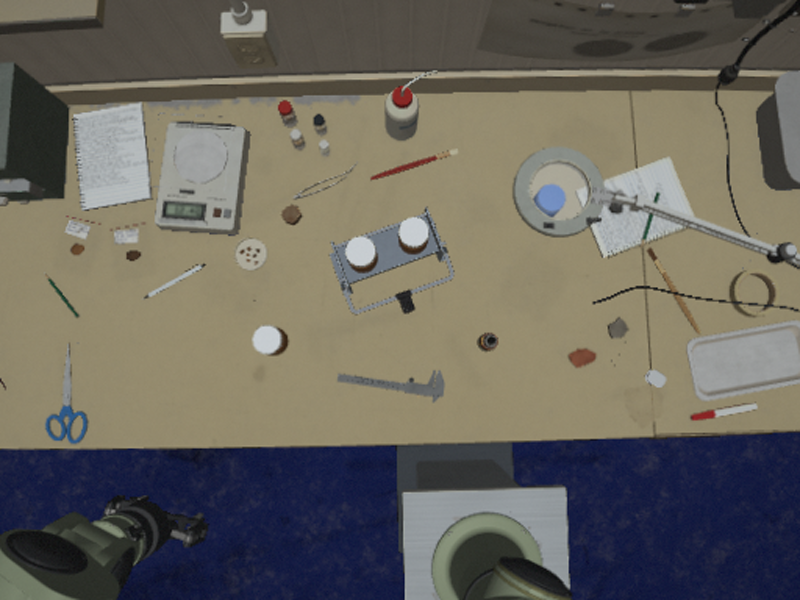

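View pics/side0.png

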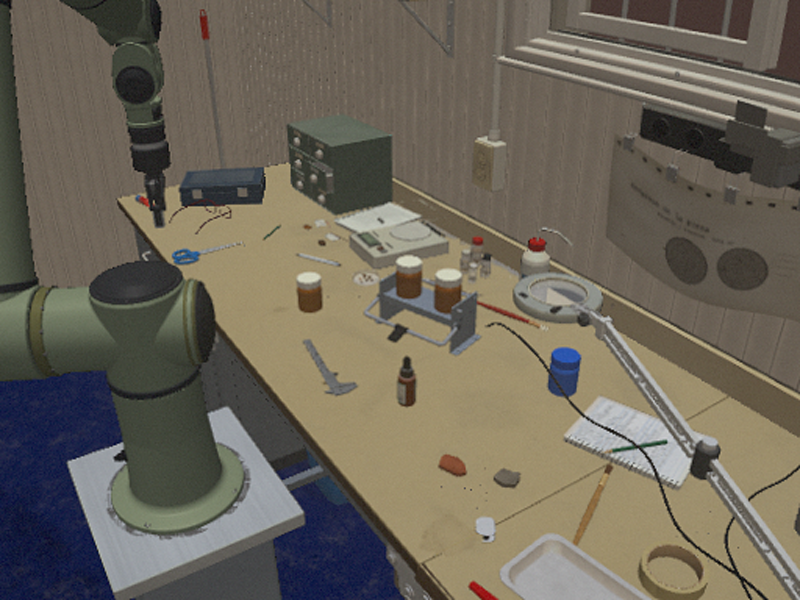

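The top view (800x600) shows the rack jars at (361,252) and (413,234). A loose white-capped amber jar stands at (268,340), and the gate tab is folded forward at (405,301). The blue look-alike is at (550,198), the dropper at (487,341), the caliper at about (395,383) and the dish at (251,254). jar_c must be the one at (268,340), or (310,292) in the side view: it is amber with a white cap and stands on the worktop. I'll confirm in an enlarged crop.

Run:
```python
from h import *
import pickle
t=pickle.load(open("top0.pkl","rb"))["frame"][120:260,145:330]
s=pickle.load(open("side0.pkl","rb"))["frame"][145:265,180:330]
a=cv2.resize(t,None,fx=4,fy=4,interpolation=cv2.INTER_CUBIC);b=cv2.resize(s,None,fx=5,fy=5,interpolation=cv2.INTER_CUBIC)
cv2.imwrite("pics/tc.png",a);cv2.imwrite("pics/sc.png",b)
```

```text
(no output)
```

View pics/tc.png

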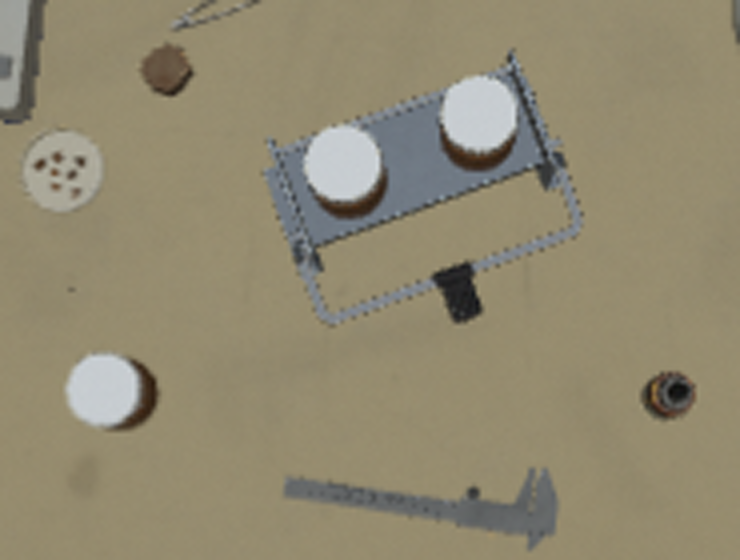

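View pics/sc.png

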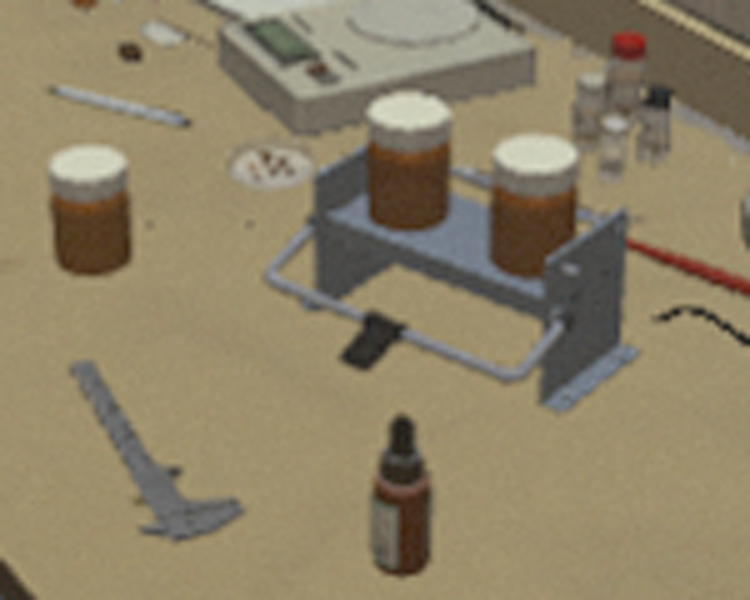

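The crops confirm jar_c: amber, ribbed white cap, standing alone at crop (105,390). Now positions.

```bash
cat >> h.py <<'E'
import pickle
from scipy.optimize import least_squares
def caps(s,rois,z,thr=190):
    out=[]
    for (x0,y0,x1,y1),zz in zip(rois,z):
        m=(s["frame"][y0:y1,x0:x1].min(2)>thr).astype(np.uint8);n,l,st,c=cv2.connectedComponentsWithStats(m)
        k=1+st[1:,4].argmax();u,v=c[k]+[x0,y0];out.append(np.r_[at(s,u,v,zz)[:2],st[k,4]])
    return np.array(out)
E
python3 - <<'E'
from h import *
t=pickle.load(open("top0.pkl","rb"));S=pickle.load(open("side0.pkl","rb"))
c=caps(t,[(215,145,245,180),(250,132,280,165),(155,200,190,235)],[.153,.153,.078],175);print(c.round(4))
f=lambda u,v:((u+.5)/4-.5+145,(v+.5)/4-.5+120)
g=lambda u,v:((u+.5)/5-.5+180,(v+.5)/5-.5+145)
# correspondences: (cam, pixel, rack point); th= gate angle
obs=[(t,f(313,247),(-35,91,75)),(t,f(543,167),(-35,-91,75)),
 (S,g(548,293),(-35,-91,75)),(t,f(277,160),(35,91,97)),(t,f(510,75),(35,-91,97)),(S,g(328,217),(-35,91,75))]
def P(p,q): 
    c_,s_=np.cos(p[2]),np.sin(p[2]);x,y,z=np.array(q)/1e3
    return [p[0]+c_*x-s_*y,p[1]+s_*x+c_*y,z]
def gate(p,r,y): return (-36-r*np.sin(p[3]),y,65+r*np.cos(p[3]))
gobs=[(t,f(460,293),74,0),(S,g(372,340),74,0)]
def res(p):
    o=[]
    for s,uv,q in obs:o+=list(np.array(proj(s,P(p,q)))-uv)
    for s,uv,r,y in gobs:o+=list(np.array(proj(s,P(p,gate(p,r,y))))-uv)
    return o
r=least_squares(res,[.5,.1,0.3,1.8],loss='soft_l1');p=r.x;print(p,np.array(r.fun).reshape(-1,2).round(1))
for name,q in zip("ab c".replace(" ",""),c):
    d=q[:2]-p[:2];print(name,np.cos(p[2])*d[0]+np.sin(p[2])*d[1],-np.sin(p[2])*d[0]+np.cos(p[2])*d[1])
# rack jars via side: cap top ellipse centres
for u,v,z in((409,111,.153),(536,154,.153),(89,162,.078)):print(at(S,*g(u,v),z))
print("dropper",at(t,*f(676,392),.1),"cal",at(t,*f(290,487),0),at(t,*f(550,505),0), "tab",P(p,gate(p,74,0)))
E
```

```text
[[5.957e-01 2.249e-01 2.660e+02]
 [6.290e-01 1.292e-01 2.650e+02]
 [4.468e-01 4.072e-01 2.380e+02]]
[0.61051653 0.17860135 0.33504309 1.85905844] [[-0.3  0.3]
 [ 0.1 -1.1]
 [ 0.2  1.3]
 [-0.2 -1.4]
 [ 0.2 -1.6]
 [-0.8 -0.3]
 [ 0.5  1.9]
 [-1.5  0.6]]
a 0.0012006880017384116 0.048601186327927814
b 0.001264180942328559 -0.05273389154828824
c -0.0794177487877042 0.26965990286213787
[0.59468379 0.22149246 0.153     ]
[0.62742777 0.12603701 0.153     ]
[0.44802611 0.40493943 0.078     ]
dropper [ 0.43466506 -0.00716263  0.1       ] cal [0.37317081 0.2783692  0.        ] [0.35504503 0.0792383  0.        ] tab [np.float64(0.5095164660168094), np.float64(0.14343621435439186), np.float64(0.0439628010507835)]
```

jar_a is about +48.6 mm and jar_b about -52.7 mm along rack y. The rack is at (0.6105, 0.1786) with yaw 0.335. The plan has three parts:
1. Slide the jars apart with closed fingers placed between them, closing axis along rack x.
2. Place jar_c with the same tool yaw.
3. Raise the gate by its tab.

First I move above the gap.

Request:
drive_tool(
  steps=[
    [[44, -35, 0, 0, 0, -0.0923, 0], [44, -35, 0, 0, 0, -0.0923, 0], [44, -35, 0, 0, 0, -0.0923, 0], [44, -35, 0, 0, 0, -0.0923, 0], [44, -35, 0, 0, 0, -0.0923, 0]],
  ],
)

```text
time_s: 0.72
position: [0.3903, 0.347, 0.3036]
orientation: [-1.19, -2.907, 0.0]
contact_force: [-0.8, 0.3, 0.9]
opening: 0.0003
gripper_force: 0.0
```

Request:
drive_tool(
  steps=[
    [[44, -35, 0, 0, 0, -0.0923, 0], [44, -35, 0, 0, 0, -0.0923, 0], [44, -35, 0, 0, 0, -0.0923, 0], [44, -35, 0, 0, 0, -0.0923, 0], [44, -35, 0, 0, 0, -0.0923, 0]],
  ],
)

```text
time_s: 1.35
position: [0.6103, 0.1719, 0.3034]
orientation: [-1.824, -2.557, 0.001]
contact_force: [0.0, 1.0, 0.8]
opening: 0.0001
gripper_force: 0.0
```

Request:
drive_tool(
  steps=[
    [[0, 0, 0, 0, 0, 0, 0], [0, 0, 0, 0, 0, 0, 0]],
  ],
)

```text
time_s: 1.6
position: [0.6087, 0.1732, 0.3031]
orientation: [-1.819, -2.559, 0.002]
contact_force: [-1.0, -0.2, 1.0]
opening: -0.0
gripper_force: 0.0
```

Request:
drive_tool(
  steps=[
    [[3, 2, -31, 0, 0, 0, 0], [0, 0, -31, 0, 0, 0, 0], [0, 0, 0, 0, 0, 0, 0]],
  ],
)

```text
time_s: 1.98
position: [0.6095, 0.1763, 0.2396]
orientation: [-1.815, -2.559, 0.006]
contact_force: [0.0, -0.9, 0.3]
opening: -0.0002
gripper_force: 0.0
```

Run:
```python
from h import *
o=robot.get_obs();p=o["position"];print(p)
s=robot.snapshot("side");f=s["frame"].copy()
t=proj(s,p+rot(o["orientation"])@[0,0,.073]);print(t, [proj(s,q) for q in((.5957,.2249,.153),(.629,.1292,.153))])
cv2.imwrite("pics/s1.png",cv2.resize(f[110:250,210:350],None,fx=4,fy=4,interpolation=cv2.INTER_CUBIC))
```

```text
[0.6094621  0.17628374 0.23959091]
(np.float64(272.97988415794373), np.float64(167.08442081679095)) [(np.float64(261.08273394895826), np.float64(166.34479487740893)), (np.float64(286.6069622792182), np.float64(174.89550572515498))]
```

View pics/s1.png

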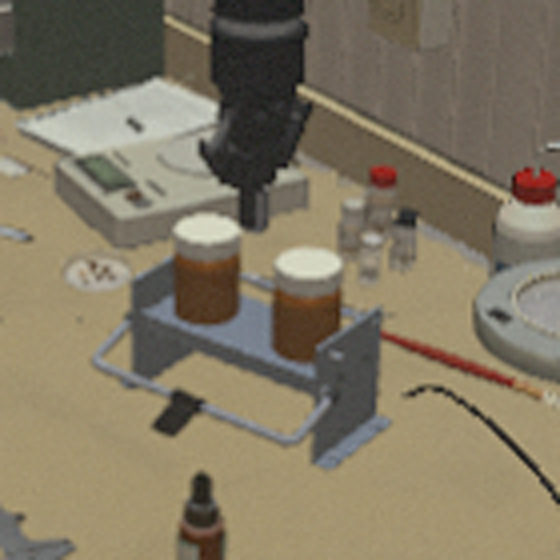

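The side crop shows the finger tip at (255,228), centred between the jar caps at (206,230) and (307,262), and it matches the prediction within 1 px. I'll go down into the gap.

Request:
drive_tool(
  steps=[
    [[0, 0, -20, 0, 0, 0, 0], [0, 0, -20, 0, 0, 0, 0], [0, 0, -20, 0, 0, 0, 0], [0, 0, -12, 0, 0, 0, 0], [0, 0, 0, 0, 0, 0, 0]],
  ],
)

```text
time_s: 2.65
position: [0.612, 0.1756, 0.1702]
orientation: [-1.819, -2.561, 0.0]
contact_force: [-0.2, 0.1, 1.0]
opening: -0.0002
gripper_force: 0.0
```

Request:
drive_tool(
  steps=[
    [[-1.6, 4.7, 0, 0, 0, 0, 0], [-1.6, 4.7, 0, 0, 0, 0, 0], [-1.6, 4.7, 0, 0, 0, 0, 0], [-1.6, 4.7, 0, 0, 0, 0, 0], [0, 0, 0, 0, 0, 0, 0]],
  ],
)

```text
time_s: 3.28
position: [0.6057, 0.1946, 0.17]
orientation: [-1.819, -2.561, -0.0]
contact_force: [-0.2, -0.3, -0.0]
opening: 0.0002
gripper_force: 0.0
```

```bash
cat >> h.py <<'E'
RK=np.array([.6105,.1786]);YAW=.335
def rk(w):
    d=np.array(w)[:2]-RK;c,s=np.cos(YAW),np.sin(YAW);return (1e3*np.array([c*d[0]+s*d[1],-s*d[0]+c*d[1]])).round(1)
E
python3 - <<'E'
from h import *
o=robot.get_obs();print(o["position"],rk(o["position"]),o["contact_force"])
s=robot.snapshot("side");cv2.imwrite("pics/s2.png",cv2.resize(s["frame"][110:250,210:350],None,fx=4,fy=4,interpolation=cv2.INTER_CUBIC))
E
```

```text
[0.60568846 0.19461383 0.16997164] [ 0.7 16.7] [-0.17002861 -0.26258441 -0.01725385]
```

View pics/s2.png

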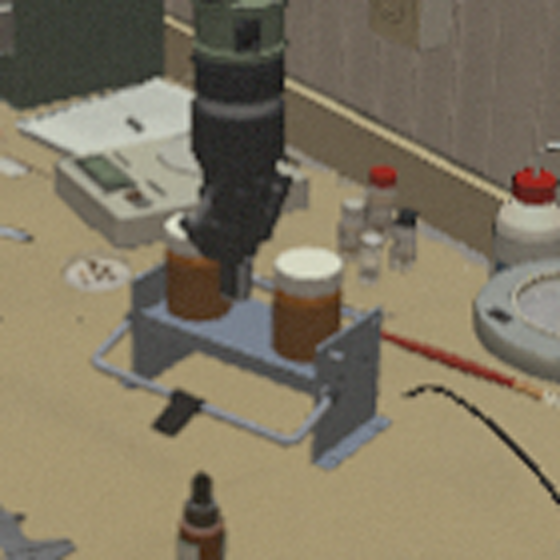

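jar_a has slid and is upright, with its left edge at crop 167 (was 175). I continue gently while watching the force.

Request:
drive_tool(
  steps=[
    [[-0.6, 1.7, 0, 0, 0, 0, 0], [-0.6, 1.7, 0, 0, 0, 0, 0], [-0.3, 1.0, 0, 0, 0, 0, 0], [0, 0, 0, 0, 0, 0, 0]],
  ],
)

```text
time_s: 3.82
position: [0.6043, 0.1986, 0.1698]
orientation: [-1.82, -2.561, 0.0]
contact_force: [0.3, -0.7, 0.1]
opening: -0.0001
gripper_force: 0.1
```

Request:
drive_tool(
  steps=[
    [[-0.3, 0.9, 0, 0, 0, 0, 0], [0, 0, 0, 0, 0, 0, 0]],
  ],
)

```text
time_s: 4.08
position: [0.604, 0.1995, 0.1698]
orientation: [-1.82, -2.561, 0.0]
contact_force: [0.7, -0.6, -0.5]
opening: 0.0001
gripper_force: 0.2
```

Request:
drive_tool(
  steps=[
    [[3.3, -9.4, 0, 0, 0, 0, 0], [3.3, -9.4, 0, 0, 0, 0, 0], [3.3, -9.4, 0, 0, 0, 0, 0], [1.3, -3.8, 0, 0, 0, 0, 0], [1.3, -3.8, 0, 0, 0, 0, 0]],
  ],
)

```text
time_s: 4.7
position: [0.6166, 0.1634, 0.1699]
orientation: [-1.82, -2.56, -0.001]
contact_force: [-0.5, 0.3, 0.9]
opening: -0.0003
gripper_force: 0.3
```

Request:
drive_tool(
  steps=[
    [[0.7, -1.9, 0, 0, 0, 0, 0], [0.7, -1.9, 0, 0, 0, 0, 0], [0.3, -0.9, 0, 0, 0, 0, 0], [0.3, -0.9, 0, 0, 0, 0, 0], [0, 0, 0, 0, 0, 0, 0]],
  ],
)

```text
time_s: 5.32
position: [0.6185, 0.158, 0.1699]
orientation: [1.82, 2.561, -0.0]
contact_force: [0.4, 0.8, 1.0]
opening: -0.0
gripper_force: 0.2
```

Run:
```python
from h import *
o=robot.get_obs();print(o["position"],rk(o["position"]),o["contact_force"])
s=robot.snapshot("side");cv2.imwrite("pics/s3.png",cv2.resize(s["frame"][130:240,220:340],None,fx=5,fy=5,interpolation=cv2.INTER_CUBIC))
```

```text
[0.61852994 0.15803943 0.16985821] [  0.8 -22.1] [0.35524699 0.83200761 0.96219273]
```

View pics/s3.png

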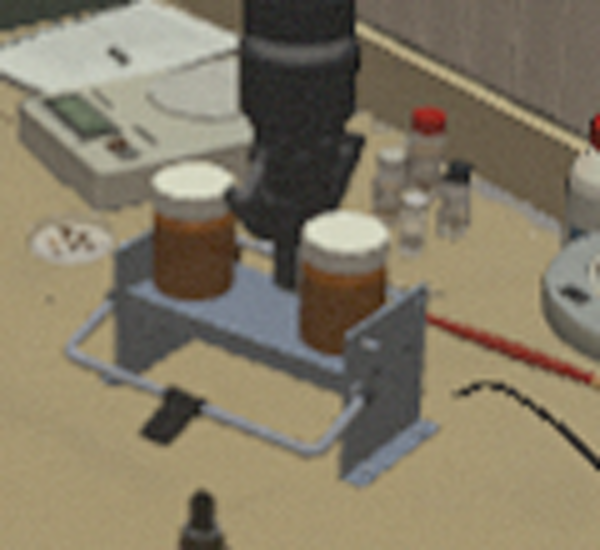

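Both jars are upright and apart, with caps at crop (194,184) and (345,234). I retract and go above jar_c with the fingers open, then check the jars with the top camera.

Request:
drive_tool(
  steps=[
    [[-1, 4, 0, 0, 0, 0, 0], [0, 0, 30, 0, 0, 0, 0], [0, 0, 50, 0, 0, 0, 0], [0, 0, 30, 0, 0, 0, 0]],
  ],
)

```text
time_s: 5.88
position: [0.6182, 0.1623, 0.2825]
orientation: [1.818, 2.559, 0.003]
contact_force: [0.1, -0.3, 0.3]
opening: -0.0
gripper_force: 0.0
```

Request:
drive_tool(
  steps=[
    [[-34, 49, 0, 0, 0, 0, 85], [-34, 49, 0, 0, 0, 0, 85], [-34, 49, 0, 0, 0, 0, 85], [-34, 49, 0, 0, 0, 0, 85], [-34, 49, 0, 0, 0, 0, 85]],
  ],
)

```text
time_s: 6.5
position: [0.4463, 0.4086, 0.2801]
orientation: [1.82, 2.56, 0.001]
contact_force: [0.7, 0.3, -0.7]
opening: 0.0846
gripper_force: 0.0
```

Request:
drive_tool(
  steps=[
    [[0, 0, 0, 0, 0, 0, 85], [0, 0, 0, 0, 0, 0, 85], [0, 0, 0, 0, 0, 0, 85]],
  ],
)

```text
time_s: 6.88
position: [0.4484, 0.4061, 0.2799]
orientation: [1.822, 2.559, -0.0]
contact_force: [0.9, -0.4, -0.0]
opening: 0.0848
gripper_force: 0.0
```

Run:
```python
from h import *
o=robot.get_obs();print(o["position"],o["opening"])
t=robot.snapshot("top");c=caps(t,[(212,145,245,180),(252,132,284,165)],[.153,.153],175)
for q in c: print(q,rk(q))
print(np.hypot(*(c[0]-c[1])[:2]))
```

```text
[0.44837894 0.40607852 0.27989114] 0.08484250733904773
[5.92143202e-01 2.36817234e-01 2.68000000e+02] [ 1.8 61. ]
[6.31374332e-01 1.23128045e-01 2.63000000e+02] [  1.5 -59.3]
0.12026767272024405
```

Separation is 120 mm. Now I grasp jar_c.

Request:
drive_tool(
  steps=[
    [[-1, 0, -50, 0, 0, 0, 85], [0, 0, -50, 0, 0, 0, 85], [0, 0, -40, 0, 0, 0, 85], [0, 0, -26, 0, 0, 0, 85], [0, 0, 0, 0, 0, 0, 85]],
  ],
)

```text
time_s: 7.55
position: [0.446, 0.4051, 0.1118]
orientation: [-1.822, -2.558, 0.007]
contact_force: [0.7, -0.1, -0.7]
opening: 0.0851
gripper_force: 0.0
```

Request:
drive_tool(
  steps=[
    [[0, 0, 0, 0, 0, 0, 45], [0, 0, 0, 0, 0, 0, 45], [0, 0, 0, 0, 0, 0, 45], [0, 0, 0, 0, 0, 0, 45], [0, 0, 0, 0, 0, 0, 45]],
  ],
)

```text
time_s: 8.18
position: [0.4476, 0.4076, 0.1163]
orientation: [1.819, 2.559, 0.005]
contact_force: [0.4, -2.2, 5.8]
opening: 0.0522
gripper_force: 61.9
```

Request:
drive_tool(
  steps=[
    [[0, 0, 20, 0, 0, 0, 45], [0, 0, 50, 0, 0, 0, 45], [0, 0, 60, 0, 0, 0, 45], [0, 0, 50, 0, 0, 0, 45], [0, 0, 0, 0, 0, 0, 45]],
  ],
)

```text
time_s: 8.8
position: [0.4486, 0.4085, 0.3002]
orientation: [1.818, 2.558, 0.016]
contact_force: [0.7, 0.3, -1.8]
opening: 0.0528
gripper_force: 63.6
```

Run:
```python
from h import *
o=robot.get_obs();p=o["position"];print(p,o["opening"],o["gripper_force"],o["contact_force"])
s=robot.snapshot("side");t=proj(s,p);print(t);u,v=int(t[0]),int(t[1])
x0=u-50;y0=v-30
for h in (0.038,.116): print("cap/bottom expected",[((a-b+.5)*5-.5) for a,b in zip(proj(s,p-[0,0,h]),(x0,y0))])
cv2.imwrite("pics/s4.png",cv2.resize(s["frame"][y0:y0+110,x0:x0+110],None,fx=5,fy=5,interpolation=cv2.INTER_CUBIC))
```

```text
[0.44855014 0.40851704 0.30019264] 0.052800052974827476 63.594742318437056 [ 0.67928884  0.34786115 -1.84299033]
(np.float64(193.00589300756283), np.float64(116.48490846544607))
cap/bottom expected [np.float64(255.61109042572775), np.float64(208.5158142238944)]
cap/bottom expected [np.float64(262.83518526037835), np.float64(315.99695842188066)]
```

View pics/s4.png

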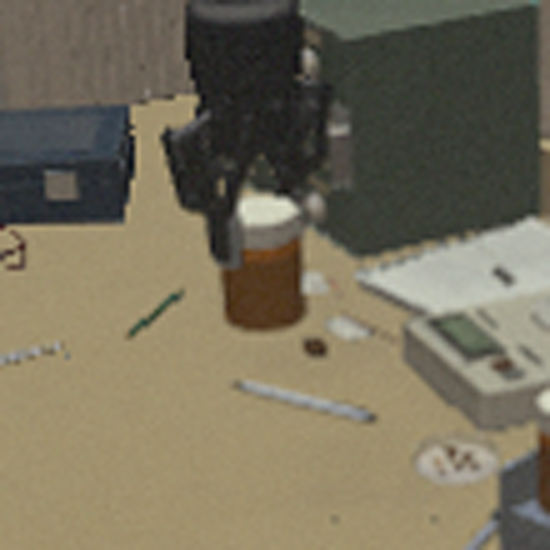

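jar_c is held upright, with its bottom centre at about (263,317) against an expected (263,316). I carry it above the gap.

Request:
drive_tool(
  steps=[
    [[25, -35, 0, 0, 0, 0, 45], [36, -50, 0, 0, 0, 0, 45], [36, -50, 0, 0, 0, 0, 45], [36, -50, 0, 0, 0, 0, 45], [25, -35, 0, 0, 0, 0, 45]],
  ],
)

```text
time_s: 9.48
position: [0.605, 0.1844, 0.2921]
orientation: [-1.822, -2.558, 0.003]
contact_force: [0.3, 0.0, -1.5]
opening: 0.0525
gripper_force: 63.6
```

Request:
drive_tool(
  steps=[
    [[6, -8, 0, 0, 0, 0, 45], [0, 0, 0, 0, 0, 0, 45], [0, 0, 0, 0, 0, 0, 45]],
  ],
)

```text
time_s: 9.85
position: [0.6095, 0.1802, 0.2933]
orientation: [-1.817, -2.561, 0.001]
contact_force: [0.0, -0.3, -0.5]
opening: 0.0519
gripper_force: 63.6
```

Run:
```python
from h import *
for i in range(3):
    o=robot.get_obs();p=o["position"];print(p,rk(p),o["orientation"],o["gripper_force"]);s=robot.snapshot("side")
print([[(a-b+.5)*5-.5 for a,b in zip(proj(s,p-[0,0,h]),(220,90))] for h in(.038,.116)])
cv2.imwrite("pics/s5.png",cv2.resize(s["frame"][90:210,220:340],None,fx=5,fy=5,interpolation=cv2.INTER_CUBIC))
```

```text
[0.60951166 0.18015274 0.293319  ] [-0.4  1.8] [-1.81723758e+00 -2.56099029e+00  1.03455353e-03] 63.565599763715
[0.60956115 0.18034245 0.29358211] [-0.3  2. ] [-1.81696308e+00 -2.56172333e+00  6.43428561e-04] 63.56551299486455
[0.609691   0.18035519 0.2937511 ] [-0.2  1.9] [-1.81710344e+00 -2.56207847e+00  3.35148600e-04] 63.56521443261954
[[np.float64(266.1025833009513), np.float64(256.26776166697493)], [np.float64(264.3069634073619), np.float64(369.1121704013199)]]
```

View pics/s5.png

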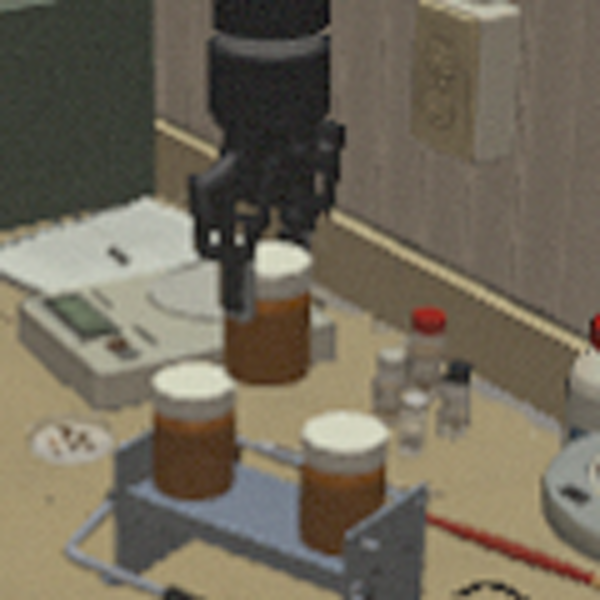

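Run:
```python
from h import *
o=robot.get_obs();p=o["position"];s=robot.snapshot("side");f=s["frame"].astype(float)
D=f[:,:,2]-f[:,:,0]  # red-blue
def cols(P):
    u,v=proj(s,P);u0=int(round(u));o_=[]
    for r in range(int(v)-1,int(v)+3):
        w=(f[r,u0-16:u0+17].max(1)<0).astype(float)
        g=cv2.cvtColor(s["frame"],cv2.COLOR_BGR2GRAY)[r,u0-14:u0+15].astype(float)
        d=np.abs(np.gradient(g)); sat=(D[r,u0-14:u0+15]/(f[r,u0-14:u0+15].max(1)+1))
        m=sat>.6; x=np.arange(u0-14,u0+15)[m]; o_.append((x.mean() if m.any() else np.nan,m.sum()))
    return round(u,2),round(v,2),[(round(a,2),int(b)) for a,b in o_]
print("c",cols([p[0],p[1],p[2]-.116+.012]))
print("a",cols([.5921,.2368,.095]));print("b",cols([.6314,.1231,.105]))
```

```text
c (np.float64(272.57), np.float64(159.98), [(np.float64(274.2), 5), (np.float64(272.62), 8), (np.float64(274.17), 6), (np.float64(269.33), 3)])
a (np.float64(258.17), np.float64(180.87), [(np.float64(258.2), 5), (np.float64(255.5), 2), (np.float64(256.8), 5), (nan, 0)])
b (np.float64(287.9), np.float64(188.79), [(np.float64(288.82), 11), (np.float64(287.83), 6), (np.float64(288.57), 7), (np.float64(289.33), 6)])
```

The pixel readings of all three jar bodies put jar_c within about 1 mm of the middle of the gap. I lower it with force checks.

Request:
drive_tool(
  steps=[
    [[0.9, 0.3, -15, 0, 0, 0, 45], [0, 0, -10, 0, 0, 0, 45], [0, 0, -10, 0, 0, 0, 45], [0, 0, -10, 0, 0, 0, 45], [0, 0, 0, 0, 0, 0, 45]],
  ],
)

```text
time_s: 10.68
position: [0.6109, 0.1792, 0.2476]
orientation: [-1.819, -2.559, 0.002]
contact_force: [1.1, 0.8, -1.6]
opening: 0.0522
gripper_force: 63.6
```

Request:
drive_tool(
  steps=[
    [[0, 0, -10, 0, 0, 0, 45], [0, 0, -10, 0, 0, 0, 45], [0, 0, -10, 0, 0, 0, 45], [0, 0, -10, 0, 0, 0, 45], [0, 0, -8, 0, 0, 0, 45]],
  ],
)

```text
time_s: 11.3
position: [0.6113, 0.1793, 0.2]
orientation: [-1.82, -2.56, 0.001]
contact_force: [-0.2, 0.0, -1.1]
opening: 0.0524
gripper_force: 63.6
```

Request:
drive_tool(
  steps=[
    [[0, 0, -4, 0, 0, 0, 45], [0, 0, -3, 0, 0, 0, 45], [0, 0, -2, 0, 0, 0, 45], [0, 0, 0, 0, 0, 0, 45]],
  ],
)

```text
time_s: 11.8
position: [0.6115, 0.1793, 0.1919]
orientation: [1.82, 2.561, 0.0]
contact_force: [-0.3, -0.4, -1.3]
opening: 0.0523
gripper_force: 63.6
```

Request:
drive_tool(
  steps=[
    [[0, 0, -1, 0, 0, 0, 45], [0, 0, -1, 0, 0, 0, 45], [0, 0, 0, 0, 0, 0, 45]],
  ],
)

```text
time_s: 12.18
position: [0.6116, 0.1793, 0.1913]
orientation: [1.819, 2.56, 0.001]
contact_force: [-2.0, -1.6, 6.4]
opening: 0.0524
gripper_force: 64.4
```

Request:
drive_tool(
  steps=[
    [[0, 0, -1, 0, 0, 0, 45], [0, 0, 0, 0, 0, 0, 45]],
  ],
)

```text
time_s: 12.42
position: [0.6116, 0.1794, 0.1912]
orientation: [1.819, 2.56, 0.002]
contact_force: [-4.5, -0.6, 11.2]
opening: 0.0527
gripper_force: 65.0
```

Seated at z ≈ 0.191 with 11 N. I ease up, release and retreat straight up, then toward the gate.

Request:
drive_tool(
  steps=[
    [[0, 0, 1.5, 0, 0, 0, 45], [0, 0, 0, 0, 0, 0, 60], [0, 0, 0, 0, 0, 0, 80], [0, 0, 0, 0, 0, 0, 80], [0, 0, 0, 0, 0, 0, 80]],
  ],
)

```text
time_s: 13.05
position: [0.6114, 0.1793, 0.1902]
orientation: [-1.82, -2.561, 0.0]
contact_force: [-0.1, -0.5, 0.5]
opening: 0.08
gripper_force: 0.0
```

Request:
drive_tool(
  steps=[
    [[0, 0, 15, 0, 0, 0, 80], [0, 0, 30, 0, 0, 0, 80], [0, 0, 40, 0, 0, 0, 80], [0, 0, 30, 0, 0, 0, 80], [0, 0, 0, 0, 0, 0, 80]],
  ],
)

```text
time_s: 13.68
position: [0.613, 0.1796, 0.3096]
orientation: [1.817, 2.557, 0.008]
contact_force: [0.3, -0.3, -0.7]
opening: 0.0801
gripper_force: 0.0
```

Request:
drive_tool(
  steps=[
    [[-12, -4, 0, 0, 0, 0.1746, 60], [-12, -4, 0, 0, 0, 0.1746, 60], [-12, -4, 0, 0, 0, 0.1746, 60], [-12, -4, 0, 0, 0, 0.1746, 60], [-12, -4, 0, 0, 0, 0.1746, 60]],
  ],
)

```text
time_s: 14.3
position: [0.5506, 0.1591, 0.3047]
orientation: [-0.558, -3.091, 0.001]
contact_force: [0.0, -0.4, 0.4]
opening: 0.0597
gripper_force: 0.0
```

Request:
drive_tool(
  steps=[
    [[-12, -4, 0, 0, 0, 0.1746, 60], [-12, -4, 0, 0, 0, 0.1746, 60], [-12, -4, 0, 0, 0, 0.1746, 60], [-12, -4, 0, 0, 0, 0.1746, 60], [0, 0, 0, 0, 0, 0, 60]],
  ],
)

```text
time_s: 14.92
position: [0.5026, 0.1432, 0.305]
orientation: [0.521, -3.097, -0.0]
contact_force: [0.9, -0.5, -0.5]
opening: 0.0598
gripper_force: 0.0
```

Run:
```python
from h import *
o=robot.get_obs();p=o["position"];Rm=rot(o["orientation"]);print(p,rk(p),o["orientation"],"yaw y",np.arctan2(Rm[1,1],Rm[0,1])-YAW,o["opening"])
t=robot.snapshot("top");s=robot.snapshot("side")
a=cv2.resize(s["frame"][120:240,220:340],None,fx=5,fy=5,interpolation=cv2.INTER_CUBIC)
cv2.imwrite("pics/s6.png",a)
for nm,q in zip("acb",caps(t,[(212,145,238,180),(238,140,258,165),(258,132,284,165)],[.153]*3,175)):print(nm,q,rk(q))
print((np.array(proj(s,[.5066,.1424,.044]))-[219.5,119.5])*5-.5)
```

```text
[0.50256384 0.14317894 0.30504328] [-113.6    2. ] [ 5.21176835e-01 -3.09695321e+00 -1.05250898e-04] yaw y 1.5692457189071023 0.05978977775742543Traceback (most recent call last):
  File "<stdin>", line 6, in <module>
  File "h.py", line 22, in caps
    k=1+st[1:,4].argmax();u,v=c[k]+[x0,y0];out.append(np.r_[at(s,u,v,zz)[:2],st[k,4]])
        ~~~~~~~~~~~~~~~^^
ValueError: attempt to get argmax of an empty sequence
```

View pics/s6.png

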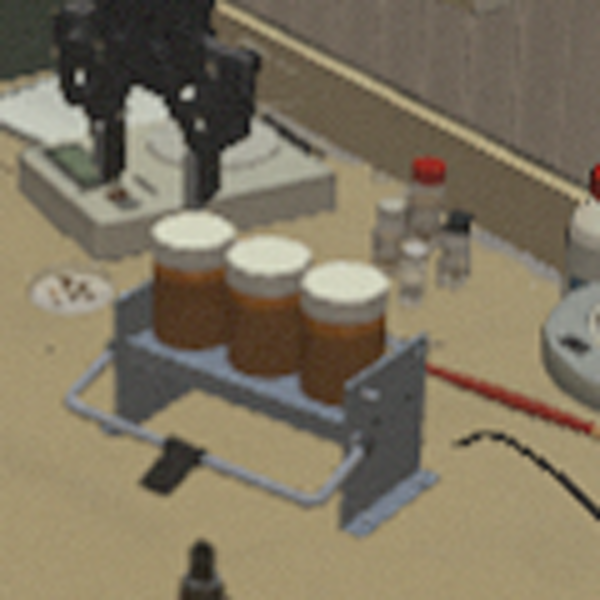

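All three jars stand upright in a row, with caps at (194,232), (269,257) and (344,283). The gate tab is at crop (172,465). I now triangulate the tab and read the cap positions.

Run:
```python
from h import *
t=pickle.load(open("top0.pkl","rb"));S=pickle.load(open("side0.pkl","rb"))
def blk(s,x0,y0,x1,y1):
    g=s["frame"][y0:y1,x0:x1].max(2);m=(g<75).astype(np.uint8)
    n,l,st,c=cv2.connectedComponentsWithStats(m);k=1+st[1:,4].argmax();print(st[k]+[x0,y0,0,0,0],c[k]+[x0,y0]);return c[k]+[x0,y0]
a=blk(t,248,180,272,205);b=blk(S,244,202,266,222)
r1,r2=ray(t,*a),ray(S,*b);e1,e2=np.array(t["eye"]),np.array(S["eye"])
k=np.linalg.lstsq(np.c_[r1,-r2],e2-e1,rcond=None)[0];P1,P2=e1+r1*k[0],e2+r2*k[1]
P=(P1+P2)/2;print("tab",P,P1-P2,rk(P),"angle",np.arctan2(-36-rk(P)[0],1e3*P[2]-65),"r",np.hypot(rk(P)[0]+36,1e3*P[2]-65))
s=robot.snapshot("side");g=lambda u,v:((u+.5)/5+219.5,(v+.5)/5+119.5)
for u,v in((194,232),(269,257),(344,283)):print(rk(at(s,*g(u,v),.153)))
```

```text
[253 186  12  15 107] [259.31775701 192.59813084]
[249 208  12  11  69] [253.95652174 212.94202899]
tab [0.51632823 0.14559227 0.04144712] [ 6.86299681e-05 -3.83257983e-05  7.74403989e-06] [-99.8  -0.2] angle 1.9244436567924559 r 68.00866118787879
[-2.1 57.1]
[-1.9 -3.5]
[ -2.8 -62.3]
```

Request:
drive_tool(
  steps=[
    [[4.4, -0.6, -50, 0, 0, 0, 60], [0, 0, -60, 0, 0, 0, 60], [0, 0, -55, 0, 0, 0, 60], [0, 0, -30, 0, 0, 0, 60], [0, 0, 0, 0, 0, 0, 60]],
  ],
)

```text
time_s: 15.7
position: [0.5063, 0.1425, 0.108]
orientation: [0.522, -3.093, -0.0]
contact_force: [-0.2, 0.5, -0.3]
opening: 0.0599
gripper_force: 0.0
```

Request:
drive_tool(
  steps=[
    [[0, 0, -10, 0, 0, 0, 60], [0, 0, -10, 0, 0, 0, 60], [0, 0, 0, 0, 0, 0, 60]],
  ],
)

```text
time_s: 16.08
position: [0.5079, 0.1427, 0.0904]
orientation: [-0.524, 3.097, -0.0]
contact_force: [0.2, -0.3, -0.6]
opening: 0.0599
gripper_force: 0.0
```

Request:
drive_tool(
  steps=[
    [[0, 0, 0, 0, 0, 0, 15], [0, 0, 0, 0, 0, 0, 15], [0, 0, 0, 0, 0, 0, 15], [0, 0, 0, 0, 0, 0, 15], [0, 0, 0, 0, 0, 0, 15]],
  ],
)

```text
time_s: 16.7
position: [0.5087, 0.1418, 0.0909]
orientation: [-0.523, 3.096, -0.004]
contact_force: [1.9, -4.8, 2.5]
opening: 0.0229
gripper_force: 58.6
```

Request:
drive_tool(
  steps=[
    [[-2.9, -1.0, 11.3, 0, 0, 0, 15], [-1.4, -0.5, 11.6, 0, 0, 0, 15], [0.3, 0.1, 11.7, 0, 0, 0, 15], [0, 0, 0, 0, 0, 0, 15]],
  ],
)

```text
time_s: 17.2
position: [0.5044, 0.1403, 0.1253]
orientation: [-0.523, 3.097, -0.004]
contact_force: [3.8, -4.8, -4.0]
opening: 0.0228
gripper_force: 59.6
```

Request:
drive_tool(
  steps=[
    [[1.9, 0.7, 11.4, 0, 0, 0, 15], [3.6, 1.2, 11.1, 0, 0, 0, 15], [5, 1.7, 10.4, 0, 0, 0, 15], [0, 0, 0, 0, 0, 0, 15]],
  ],
)

```text
time_s: 17.7
position: [0.5142, 0.1437, 0.1576]
orientation: [0.523, -3.096, 0.005]
contact_force: [1.3, -5.1, -3.4]
opening: 0.0227
gripper_force: 60.5
```

Request:
drive_tool(
  steps=[
    [[6.5, 2.3, 9.5, 0, 0, 0, 15], [7.7, 2.7, 8.3, 0, 0, 0, 15], [8.8, 3.1, 7.1, 0, 0, 0, 15], [9.7, 3.4, 5.5, 0, 0, 0, 15], [0, 0, 0, 0, 0, 0, 15]],
  ],
)

```text
time_s: 18.32
position: [0.5385, 0.1522, 0.186]
orientation: [0.519, -3.077, 0.013]
contact_force: [-19.5, -14.6, 13.0]
opening: 0.0225
gripper_force: 96.1
```

Run:
```python
from h import *
o=robot.get_obs();print(o["position"],rk(o["position"]),o["contact_force"])
t=robot.snapshot("top");s=robot.snapshot("side");f=s["frame"].max(2)
for nm,z in (("t",t),("s",s)): cv2.imwrite(f"pics/{nm}7.png",z["frame"])
```

```text
[0.53853551 0.15216656 0.18601818] [-76.7  -1.3] [-19.49682766 -14.56907924  12.98771143]
```

The tips are starting to bind on the crossbar sleeve because the tool stays vertical. I release, back off, and push the gate the rest of the way from the front with closed fingers.

Request:
drive_tool(
  steps=[
    [[-7, -2.5, 0, 0, 0, 0, 15], [0, 0, 0, 0, 0, 0, 50], [0, 0, 0, 0, 0, 0, 50], [0, 0, 0, 0, 0, 0, 50]],
  ],
)

```text
time_s: 18.92
position: [0.5408, 0.1544, 0.1888]
orientation: [-0.525, 3.096, 0.001]
contact_force: [-0.1, -0.3, -0.3]
opening: 0.0496
gripper_force: 0.0
```

Request:
drive_tool(
  steps=[
    [[-15, -5, 5, 0, 0, 0, 50], [-20, -7, 5, 0, 0, 0, 50], [-10, -3.5, 0, 0, 0, 0, 50], [0, 0, 0, 0, 0, 0, 0], [0, 0, 0, 0, 0, 0, 0]],
  ],
)

```text
time_s: 19.55
position: [0.4956, 0.1385, 0.1985]
orientation: [-0.525, 3.096, 0.0]
contact_force: [0.9, 0.4, -0.1]
opening: 0.0142
gripper_force: 0.0
```

Run:
```python
from h import *
o=robot.get_obs();print(o["position"],rk(o["position"]),o["orientation"],o["contact_force"],o["opening"])
s=robot.snapshot("side")
# gate angle by matching predicted black tab centroid
c,sn=np.cos(YAW),np.sin(YAW)
def W(x,y,z):return [RK[0]+(c*x-sn*y)/1e3,RK[1]+(sn*x+c*y)/1e3,z/1e3]
g=s["frame"].max(2)
for th in np.arange(.2,1.1,.1):
    v=[]
    for r in (64,70,76,82,87):
        u,w=proj(s,W(-36-r*np.sin(th),0,65+r*np.cos(th)));v.append(int(g[int(round(w)),int(round(u))]))
    print(round(th,1),v)
```

```text
[0.49560077 0.13851868 0.19849285] [-1.217e+02 -1.000e-01] [-5.24534323e-01  3.09642856e+00  9.51889026e-06] [ 0.94644795  0.3554478  -0.09191001] 0.014222170680808234
0.2 [74, 75, 70, 58, 41]
0.3 [78, 77, 69, 55, 42]
0.4 [37, 62, 82, 70, 44]
0.5 [39, 43, 43, 45, 50]
0.6 [35, 39, 42, 46, 45]
0.7 [70, 41, 41, 51, 44]
0.8 [135, 113, 113, 42, 44]
0.9 [77, 82, 77, 72, 51]
1.0 [75, 77, 78, 78, 72]
```

Request:
drive_tool(
  steps=[
    [[12, 4, 4, 0, 0, 0, 0], [12, 4, 0, 0, 0, 0, 0], [8, 2.8, 0, 0, 0, 0, 0], [8, 2.8, 0, 0, 0, 0, 0], [8, 2.8, 0, 0, 0, 0, 0]],
  ],
)

```text
time_s: 20.23
position: [0.5434, 0.155, 0.2021]
orientation: [0.525, -3.097, 0.0]
contact_force: [-1.0, -0.8, 1.2]
opening: 0.0001
gripper_force: 0.9
```

Request:
drive_tool(
  steps=[
    [[6, 2, 0, 0, 0, 0, 0], [4, 1.4, 0, 0, 0, 0, 0], [0, 0, 0, 0, 0, 0, 0]],
  ],
)

```text
time_s: 20.6
position: [0.5535, 0.1584, 0.2022]
orientation: [-0.525, 3.097, 0.0]
contact_force: [0.1, -0.5, 0.3]
opening: 0.0003
gripper_force: 0.0
```

Request:
drive_tool(
  steps=[
    [[2, 0.7, 0, 0, 0, 0, 0], [0, 0, 0, 0, 0, 0, 0]],
  ],
)

```text
time_s: 20.85
position: [0.5551, 0.1589, 0.2023]
orientation: [-0.525, 3.097, -0.0]
contact_force: [-0.5, 0.6, 0.6]
opening: 0.0002
gripper_force: 0.2
```

Request:
drive_tool(
  steps=[
    [[1.9, 0.7, 0, 0, 0, 0, 0], [1.9, 0.7, 0, 0, 0, 0, 0], [0, 0, 0, 0, 0, 0, 0]],
  ],
)

```text
time_s: 21.22
position: [0.5591, 0.1604, 0.2023]
orientation: [-0.525, 3.097, 0.0]
contact_force: [-0.6, -0.6, -0.1]
opening: 0.0001
gripper_force: 0.1
```

Request:
drive_tool(
  steps=[
    [[1.9, 0.7, 0, 0, 0, 0, 0], [0, 0, 0, 0, 0, 0, 0]],
  ],
)

```text
time_s: 21.48
position: [0.561, 0.1611, 0.2023]
orientation: [-0.525, 3.097, 0.0]
contact_force: [-0.1, -0.3, 0.3]
opening: -0.0003
gripper_force: 0.2
```

Request:
drive_tool(
  steps=[
    [[1, 0.3, 0, 0, 0, 0, 0], [0, 0, 0, 0, 0, 0, 0]],
  ],
)

```text
time_s: 21.72
position: [0.5618, 0.1614, 0.2023]
orientation: [-0.525, 3.097, 0.0]
contact_force: [-0.5, -0.4, 0.6]
opening: 0.0
gripper_force: 0.4
```

Request:
drive_tool(
  steps=[
    [[1, 0.3, 0, 0, 0, 0, 0], [0, 0, 0, 0, 0, 0, 0]],
  ],
)

```text
time_s: 21.98
position: [0.5627, 0.1617, 0.2023]
orientation: [0.525, -3.097, -0.0]
contact_force: [-1.2, -0.8, 0.8]
opening: 0.0004
gripper_force: 0.7
```

Request:
drive_tool(
  steps=[
    [[1, 0.3, 0, 0, 0, 0, 0], [0, 0, 0, 0, 0, 0, 0]],
  ],
)

```text
time_s: 22.22
position: [0.5628, 0.1617, 0.2022]
orientation: [0.524, -3.095, 0.001]
contact_force: [-4.6, -2.5, 3.3]
opening: -0.0002
gripper_force: 2.6
```

Request:
drive_tool(
  steps=[
    [[1, 0.3, 0, 0, 0, 0, 0], [0, 0, 0, 0, 0, 0, 0]],
  ],
)

```text
time_s: 22.48
position: [0.563, 0.1618, 0.2022]
orientation: [0.524, -3.094, 0.001]
contact_force: [-7.9, -2.6, 6.6]
opening: -0.0002
gripper_force: 4.0
```

```bash
cat >> h.py <<'E'
def W(x,y,z):
    c,sn=np.cos(YAW),np.sin(YAW);return [RK[0]+(c*x-sn*y)/1e3,RK[1]+(sn*x+c*y)/1e3,z/1e3]
def gate(s):
    g=s["frame"].max(2)
    for th in np.arange(-.1,.5,.05):
        print(round(th,2),[int(g[tuple(int(round(q)) for q in proj(s,W(-40*1-0-r*np.sin(th),0,65+r*np.cos(th)))[::-1])]) for r in(58,64,70,76,82,87)])
E
python3 - <<'E'
from h import *
o=robot.get_obs();print(rk(o["position"]),o["contact_force"])
gate(robot.snapshot("side"))
E
```

```text
[-50.4  -0.3] [-7.94858575 -2.62406304  6.56828127]
-0.1 [55, 46, 46, 51, 56, 34]
-0.05 [55, 47, 44, 41, 50, 45]
0.0 [54, 53, 44, 44, 40, 45]
0.05 [48, 53, 44, 42, 40, 44]
0.1 [62, 77, 62, 62, 67, 72]
0.15 [63, 77, 89, 86, 90, 93]
0.2 [74, 71, 91, 89, 80, 79]
0.25 [83, 73, 68, 76, 79, 74]
0.3 [79, 78, 72, 77, 78, 78]
0.35 [80, 84, 78, 77, 97, 82]
0.4 [82, 80, 80, 77, 91, 113]
0.45 [80, 83, 82, 81, 77, 82]
```

The stop is felt exactly where closed is expected. I retreat and check.

Request:
drive_tool(
  steps=[
    [[-10, -3.4, 0, 0, 0, 0, 0], [-30, -10, 0, 0, 0, 0, 0], [-40, -14, 20, 0, 0, 0, 0], [-40, -14, 40, 0, 0, 0, 0], [0, 0, 40, 0, 0, 0, 0]],
  ],
)

```text
time_s: 23.15
position: [0.4414, 0.1202, 0.3027]
orientation: [0.524, -3.095, -0.001]
contact_force: [2.1, 0.7, 0.1]
opening: 0.0001
gripper_force: 0.0
```

Request:
drive_tool(
  steps=[
    [[-20, 50, 0, 0, 0, 0, 0], [-20, 50, 0, 0, 0, 0, 0], [-20, 50, 0, 0, 0, 0, 0], [0, 0, 0, 0, 0, 0, 0]],
  ],
)

```text
time_s: 23.65
position: [0.3835, 0.2735, 0.3025]
orientation: [-0.534, 3.094, 0.002]
contact_force: [0.3, -0.9, -0.4]
opening: 0.0002
gripper_force: 0.0
```

Run:
```python
from h import *
o=robot.get_obs();print(o["position"],o["contact_force"])
s=robot.snapshot("side");t=robot.snapshot("top");gate(s)
m=(t["frame"][128:182,210:286].min(2)>175).astype(np.uint8);n,l,st,c=cv2.connectedComponentsWithStats(m)
for k in range(1,n):
    if st[k,4]>100:print(st[k],rk(at(t,*(c[k]+[210,128]),.153)))
g=t["frame"][170:205,235:275].max(2);print("black top old place",(g[12:,13:32]<75).sum())
x=np.argwhere(t["frame"][150:200,235:275].max(2)<60)+[150,235];print(np.median(x,0),len(x),proj(t,W(-36,0,139)))
```

```text
[0.38345319 0.27352261 0.30245863] [ 0.27580707 -0.91850732 -0.43432353]
-0.1 [46, 46, 44, 43, 37, 57]
-0.05 [46, 40, 43, 48, 45, 45]
0.0 [49, 46, 45, 51, 42, 44]
0.05 [40, 46, 45, 42, 42, 42]
0.1 [43, 46, 40, 49, 44, 55]
0.15 [57, 46, 67, 65, 67, 64]
0.2 [71, 48, 60, 67, 76, 80]
0.25 [80, 69, 70, 106, 81, 82]
0.3 [83, 79, 85, 123, 91, 74]
0.35 [77, 83, 83, 85, 135, 108]
0.4 [78, 80, 83, 85, 92, 131]
0.45 [81, 81, 78, 82, 78, 75]
[ 48  10  18  19 262] [  1.4 -59.3]
[ 27  17  19  19 267] [2.  0.2]
[  7  25  19  19 265] [ 1.7 61.1]
black top old place 0
[166. 253.] 103 (np.float64(251.34784465031805), np.float64(167.5636520864726))
```

Gate is closed (tab seen at θ≈0) and the jars are at y = +61, 0 and -59 mm, x ≈ +2 mm. Handing in.

```bash
python3 -c "
from station import robot
print(robot.sign_off())"
```

```text
the job is handed in; nothing more can be done
None
```

I handed the job in: jar_c stands in the shelf between the two slid-apart jars and the gate is up. The last camera check put the jars at y = +61, 0 and -59 mm with the gate tab upright; no verdict came back.

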